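# Refit the push-to-test knob of a battery-fed bias supply

### The job

Fresh cells are in the bias supply: slide its battery cover fully shut, which also clears the place for the knob. Then refit the loose pointer knob: turn it so that the flat in its bore, which lies under the pointer, meets the flat of the upright D-shaft, push it fully home, and keep it pressed right down against the shaft's spring, as for a battery test, finishing with the gripper still holding it pressed in. Leave the small things lying about where they are.

Things in the scene. Friction and masses are not known exactly. Their poses are not given: they have to be found in the camera images.
- supply: Grey box with aluminium top, screwed down, immovable, 130 (x) x 190 (y) x 48 mm plus a foot tab at each y end; origin: centre of its underside. x runs from its front (two coaxial sockets, robot side) to its back, y to its left. On top (z = 48 mm): battery bay with two cells in the +y half, D-shaft at x 0, y -26 mm, and 6 mm high rails along y at x = 35..45 and -45..-35 mm; the rest is lower.
- cover (a joint): Black flat battery cover, 74 x 58 x 3 mm, sliding in the rails along the supply's y. Value in m = how far open: 0 fully shut over the cells, against a stop; 0.045 fully open. It shuts towards the supply's +y, drags with about 1.2 N and stays where left. While open, its bar is in the way of the knob's flange.
- cover_bar (a point): Top centre of the cover's finger bar, an upright ridge along the cover edge next to the shaft: 40 mm long along the supply's x, 12 mm thick along y, top 18 mm above the box top, 14 mm above the cover plate. Moves with the cover; axes as the supply's. While the cover is open no finger fits between bar and shaft, but the bar's two ends, 40 mm apart, are free to pinch.
- plunger (a joint): How far the D-shaft is pushed down into the box against its spring, in m: 0 out, 0.004 fully in against a stop. It takes about 4 N to start and 8 N fully in, and springs back when released.
- shaft_tip (a point): Centre of the top end of the upright steel D-shaft: 12 mm diameter, one flat 2.5 mm from its axis (8.5 mm across), 24 mm above the box top, end chamfered 1 mm. +x points straight out of the flat (the way the flat faces), z up. The shaft can also turn about z against a drag of 0.08 N m; at the start the flat faces roughly the front of the supply.
- knob: Loose black pointer knob, upright on the table. Flange 48 mm across, 7 mm high, with a pointer nose; above it a ribbed round grip 34 mm across (grip it here, between 17 and 30 mm up; the fingertips may reach down to the flange), top at 30.5 mm. Origin: centre of the underside, z up; +x is where the nose and the white line on top point. 30 to 65 g.
- knob_bore (a point): Closed end of the D-bore in the knob's underside, on the axis, 16 mm above the underside; axes as the knob's. Bore 13.4 mm across, 16 mm deep, its flat 3.0 mm from the axis on the +x (pointer) side: it goes on with knob +x along shaft_tip +x (play 0.5 mm at the flat); far off, it jams on the end. Meets shaft_tip when fully home (underside then 8 mm above the box top, 4 mm when pressed in).
- meter_head: Bystander: black round sensor head with a dark glass window in its top, 44 mm diameter, 16 mm high; it may stand where the knob could; no pointer. Origin at its underside.
- post_spare: Bystander: bare steel post standing upright, 13 mm diameter, 75 mm high. Origin at its underside.
- collar_clamp: Bystander: black clamp collar with a thumbscrew, 25 x 36 x 12 mm.
- ball_driver: Bystander: ball driver with a yellow handle lying down, 164 mm long.
- bnc_cap: Bystander: small metal cap for a coaxial socket, 14 mm diameter, 22 mm high.
- hex_key: Bystander: black hex key lying flat, 87 x 35 x 6 mm.

How it is judged:
On the way, in this order (a step that is already met when the one before it is completed fails the run):
1. the battery cover is slid fully shut (value of joint cover below 0.002 m), for 0.2 s.
2. the knob is fully home on the D-shaft, flat to flat (value of joint cover below 0.002 m and distance between knob_bore and shaft_tip below 0.003 m and angle between the x axis of knob_bore and the x axis of shaft_tip, either way round below 0.5 rad and angle between knob_bore's own z axis and vertical below 0.12 rad), for 0.2 s.
At the end, for the whole second after the job is handed in: Cover shut within 2 mm; knob home on the D-shaft (bore end within 3 mm of the shaft tip, upright within 0.12 rad, x axes within 0.5 rad); shaft held in by more than 2.5 of its 4 mm, with the fingers still bearing on the knob with over 2 N (all of step 2 and value of joint plunger above 0.0025 m and contact force between the fingers and knob above 2 N); the arm keeps its last pose, push and grip.
It fails at once if a bystander on the table is pushed more than 25 mm from its place (distance of any of meter_head, post_spare, collar_clamp, ball_driver, bnc_cap, hex_key from where it was at the start of the episode above 0.025 m).
It also fails if it takes over 50 s, if anything falls off the work surface, if the arm or the gripper's body presses on something with over 40 N, if the wrist force passes 120 N, or if a joint passes its speed limit or range.

### The arm

A 6-joint arm with a two-finger parallel gripper is mounted at the origin on a cart in front of the work surface, level with it; the furniture and walls round the work are solid. World frame = base frame: x ahead of the robot, y to its left, z up, the work surface at z = 0. Lengths are in m, angles in rad, forces in N, time in s.
With the tool pointing down it reaches from about 0.275 to 0.875 m from the base axis. Payload 12.5 kg.
Tool frame: the origin (TCP) lies midway between the tips of the shut fingers; the grasp point (between the pads) lies 19 mm behind it; z points along the fingers, y is the line along which they close (so a half turn about z gives the same grasp; the last joint's range is limited). The gripper opens to 85 mm and grips with 20 to 120 N. Pads are 22 mm wide; open, the fingers measure 114 mm over their backs; the gripper's body (76 mm by 85 mm) begins 54 mm behind the grasp point. The pads swing forward as they close: fully open they stand 13 mm farther back than shut.
Start: joints at [1.058, 0.351, 1.652, -0, 1.139, -0.085], TCP at [0.228, 0.5, 0.231] pointing down, gripper open.
Joint ranges: [-2.75, 2.75], [-0.79, 2.1], [0.01, 2.65], [-1.57, 4.71], [0.07, 3.14], [-2.87, 2.87]. Speed limits (rad/s): [2.22, 2.22, 2.79, 3.14, 3.14, 3.14].

### API

Orientations are given as a rotation vector (axis times angle).
In Python, from bench import bot, imaging, job gives the robot as it stands.
- The arm moves only by the tool step_arm, never from a script. Its argument "motion" is a list of rows, each a list of 7 numbers: the shift along the tool's x, y, z normalised to -1 to 1, where 1 is 0.025 m, then the turn, a rotation vector about the tool's x, y, z normalised to -1 to 1, where 1 is 4 degrees, then the opening, from 0 (shut) to 1 (fully open). In form: [[tx, ty, tz, ax, ay, az, grip], ...]. A call has 1 to 8 rows; each row shifts and turns the commanded pose from where the row before left it, along the tool's axes as they then stand; what a row does not reach is not made up. A row lasts 1/12 s, in which the tool goes at most 41.7 mm and 7.16 degrees, less where a joint would pass 70% of its speed; a pose out of reach is approached as far as the arm can. A call with a number of a shift or a turn outside -1 to 1 is refused whole. A call with a gripper value outside its range is refused whole. The fingers move at their own pace and stop on an object; the grip force is fixed at half the most. Time passes only in rows, so rows that do not move let the fingers close. It gives the time, the measured TCP pose, the force, the opening and the grip force at its end, in the units of the state.
- bot.read_state(): the state, without advancing time (a new reading comes with each control period).
- imaging.grab_frame(name): name is "scene" or "top" or "wrist"; returns the picture (400x640x3 uint8, red, green, blue); there is no depth.
- imaging.calibration(name): a dict with "fx", "fy", "cx", "cy" (pixels), "dist" ([k1, k2, p1, p2, k3] as OpenCV has them; the pictures are not rectified), "R" (3x3) and "t" (3): a world point X has camera coordinates R X + t. Camera axes: x right, y down, z forward; pixel columns grow to the right and rows downward; lengths in m; the calibration is good to about 2 mm. A picture is of the moment at which its call begins: read the wrist's pose just before it. calibration takes no time and is no camera call; for the wrist camera it gives the pose at the moment of the call.
- job.job_done(): hands the job in; it is judged then, once.
The state is a dict: "clock": time; "q": joint angles; "joint_velocities": joint speeds; "effort": joint torques, N m; "eef_pos": TCP position; "tcp_rot": TCP orientation; "contact_force": force on the tool from outside, world axes, zero at the start; "wrist_torque": the same for the moment, N m; "grip_width": finger opening in m; "grip_force": force on a finger pad.
Only numpy, scipy, OpenCV 4.12 (cv2) and the standard library are available. Lean on these libraries where they do the work, as an engineer would, in place of code of your own. Each camera call takes 0.05 s, during which the arm holds its last target. There are 200 camera calls.

## Working session

There is one attempt and no reset: what is moved stays moved. The work goes in short steps, Python scripts to look and compute and a tool call to move; the robot and the scene stay as the last step left them, time stands still between calls to the robot, and variables do not carry over. Pictures are saved under pics/ and viewed, at most 10 in all, crops included, and the job is handed in when it is done.

Besides the shell and the picture viewer there is one more tool, called after ">>>" as name(argument=value, ...), one argument or row to a line, values as JSON. step_arm: Moves the arm, as the interface text tells. Its arguments: {"type":"object","properties":{"motion":{"type":"array","items":{"type":"array","items":{"type":"number","minimum":-1,"maximum":1}}}},"required":["motion"]}

```bash
mkdir -p pics; ls
cat > h.py <<'E'
import numpy as np, cv2
from bench import bot, imaging, job
def ray(c,px):
    K=np.array([[c["fx"],0,c["cx"]],[0,c["fy"],c["cy"]],[0,0,1.]])
    p=cv2.undistortPoints(np.array([[px]],float),K,np.array(c["dist"],float))[0,0]
    R=np.array(c["R"]);t=np.array(c["t"])
    return -R.T@t, R.T@np.array([p[0],p[1],1])
def onplane(c,px,z):
    o,d=ray(c,px); return o+d*(z-o[2])/d[2]
def cross(c1,p1,c2,p2):
    o1,d1=ray(c1,p1);o2,d2=ray(c2,p2)
    d1/=np.linalg.norm(d1);d2/=np.linalg.norm(d2)
    A=np.array([d1,-d2]).T
    s=np.linalg.lstsq(A,o2-o1,rcond=None)[0]
    a=o1+s[0]*d1;b=o2+s[1]*d2
    return (a+b)/2,np.linalg.norm(a-b)
def proj(c,X):
    K=np.array([[c["fx"],0,c["cx"]],[0,c["fy"],c["cy"]],[0,0,1.]])
    r,_=cv2.Rodrigues(np.array(c["R"]))
    return cv2.projectPoints(np.array(X,float).reshape(-1,1,3),r,np.array(c["t"],float),K,np.array(c["dist"],float))[0][:,0]
def save(img,name): cv2.imwrite("pics/"+name,img[:,:,::-1])
E
python3 - <<'E'
from h import *
s=bot.read_state();print(s["clock"],s["eef_pos"],s["tcp_rot"],s["grip_width"])
for n in("top","scene"):
    c=imaging.calibration(n);im=imaging.grab_frame(n);save(im,n+"0.png");np.save(n+"0.npy",im)
    print(n,c["fx"],np.round(-np.array(c["R"]).T@np.array(c["t"]),3))
E
```

```text
pics
0.0 [0.22799421 0.50015186 0.2307485 ] [-6.66866930e-01 -3.06964129e+00  1.73986686e-03] 0.08580388255595288
top 417.4224006752225 [ 0.417 -0.214  1.274]
scene 409.5843012884458 [ 0.046 -0.666  0.888]
```

View pics/top0.png

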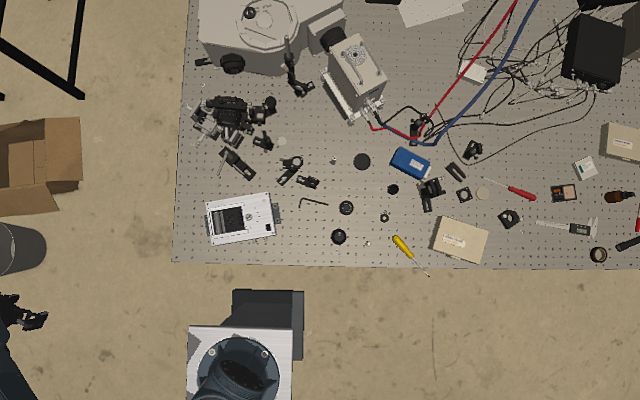

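View pics/scene0.png

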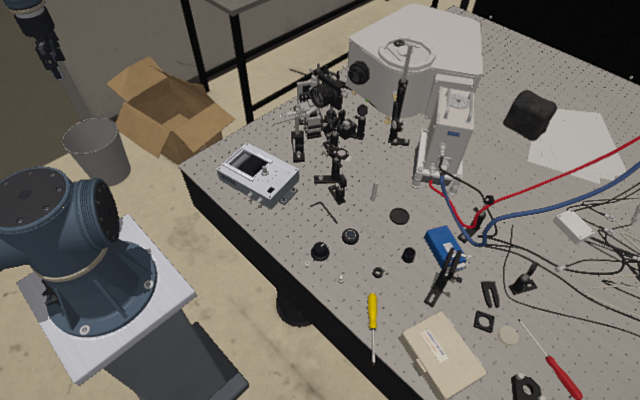

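The top view shows the supply at about (242,218), with two dark round objects at (338,237) and (346,207); the scene view shows the same at (258,172), (320,251) and (350,236). I'll enlarge both.

Run:
```python
from h import *
t=np.load("top0.npy");s=np.load("scene0.npy")
a=cv2.resize(t[180:260,195:355],None,fx=5,fy=5,interpolation=cv2.INTER_CUBIC)[:300+100]
b=cv2.resize(s[135:275,205:365],None,fx=2.5,fy=2.5,interpolation=cv2.INTER_CUBIC)[:350]
a=cv2.resize(t[185:250,200:360],(800,325),interpolation=cv2.INTER_CUBIC)
b1=cv2.resize(s[140:208,210:310],(400,272),interpolation=cv2.INTER_CUBIC)
b2=cv2.resize(s[207:275,285:385],(400,272),interpolation=cv2.INTER_CUBIC)
save(np.vstack([a,np.hstack([b1,b2])]),"crop0.png")
ct=imaging.calibration("top");cs=imaging.calibration("scene")
for n,p in [("supply",(242,218)),("shaft",(249,216)),("k1",(338,237)),("k2",(346,207))]: print(n,onplane(ct,p,0.03).round(3))
for n,p in [("k1",(320,251)),("k2",(350,236)),("shaft",(265,168))]: print(n,onplane(cs,p,0.03).round(3))
```

```text
supply [ 0.479 -0.005  0.03 ]
shaft [ 0.486 -0.026  0.03 ]
k1 [ 0.43  -0.293  0.03 ]
k2 [ 0.52  -0.315  0.03 ]
k1 [ 0.425 -0.302  0.03 ]
k2 [ 0.51  -0.324  0.03 ]
shaft [0.506 0.003 0.03 ]
```

View pics/crop0.png

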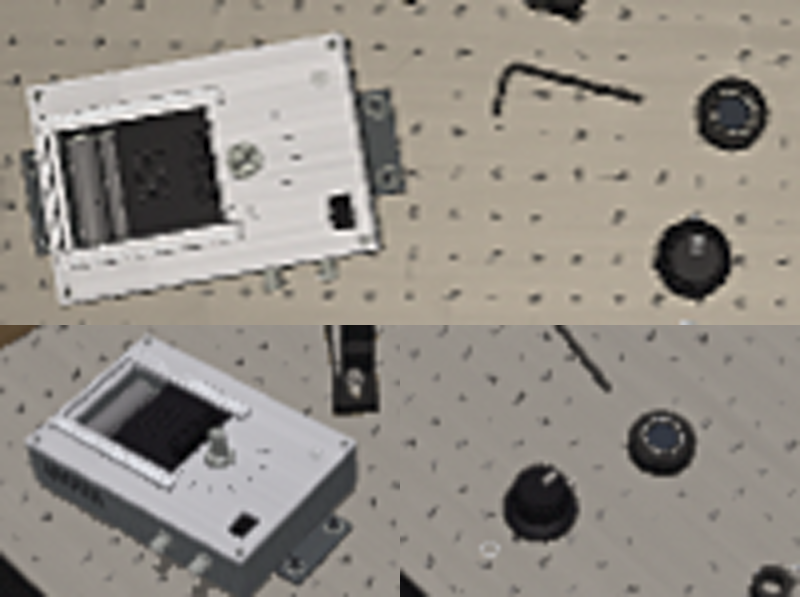

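The enlargement shows the knob is the left/lower one in the top view (nose and white line pointing image-up, about world +x); the other one, with glass, is the meter head. The cover is open, its bar next to the D-shaft at crop (245,160), sockets towards the robot. The hex key and cap are near the knob. Next: the wrist camera over the supply.

```bash
cat >> h.py <<'E'
from scipy.spatial.transform import Rotation as Ro
def plan(target,ang=None):
    """tool-frame shift in row units (25 mm) and yaw in row units (4 deg) to reach target; ang = world angle of tool y, deg"""
    s=bot.read_state();R=Ro.from_rotvec(s["tcp_rot"]).as_matrix();p=np.array(s["eef_pos"])
    a=np.degrees(np.arctan2(R[1,1],R[0,1]))
    print("pos",p.round(4),"y-ang",a.round(2),"tool z",R[:,2].round(4),"q6",round(s["q"][5],2),"t",s["clock"],"F",np.round(s["contact_force"],1))
    d=np.array(target)-p
    print("before turn:",(R.T@d/.025).round(3))
    if ang is not None:
        print("turn units about tool z:",round((a-ang)/4,3)); 
        Rn=Ro.from_euler("z",ang-a,degrees=True).as_matrix()@R
        print("after turn:",(Rn.T@d/.025).round(3))
E
python3 - <<'E'
from h import *
s=bot.read_state();R=Ro.from_rotvec(s["tcp_rot"]).as_matrix()
c=imaging.calibration("wrist");Rc=np.array(c["R"]);o=-Rc.T@np.array(c["t"])
print("cam in tool",(R.T@(o-s["eef_pos"])).round(4),"axes in tool",(R.T@Rc.T).round(3),c["fx"])
plan([0.42,0,0.25],9.7)
E
```

```text
cam in tool [ 0.0787 -0.0003 -0.1425] axes in tool [[-0.    -0.952 -0.306]
 [ 1.     0.    -0.001]
 [ 0.001 -0.306  0.952]] 293.1352352118663
pos [0.228  0.5002 0.2308] y-ang 65.49 tool z [-5.e-04 -9.e-04 -1.e+00] q6 -0.08 t 0.1 F [-0.1  0.3 -0.4]
before turn: [-15.288 -15.019  -0.753]
turn units about tool z: 13.947
after turn: [-21.015   4.198  -0.774]
```

>>> step_arm(
  motion=[
    [-0.98,-0.8,0.02,0,0,0,1],
    [-0.98,-0.8,0.02,0,0,0,1],
    [-0.98,-0.8,0.02,0,0,0,1],
    [-0.98,-0.8,0.02,0,0,0,1],
    [-0.98,-0.8,0.02,0,0,0,1],
    [-0.98,-0.8,0.02,0,0,0,1],
    [-0.98,-0.8,0.02,0,0,0,1],
    [-0.98,-0.8,0.02,0,0,0,1],
  ],
)

```text
clock: 0.77
eef_pos: [0.3403, 0.272, 0.2271]
tcp_rot: [-0.666, -3.07, 0.0]
contact_force: [0.9, 0.8, 0.6]
grip_width: 0.0853
grip_force: 0.0
```

>>> step_arm(
  motion=[
    [-0.98,-0.8,0.02,0,0,0,1],
    [-0.98,-0.8,0.02,0,0,0,1],
    [-0.98,-0.8,0.02,0,0,0,1],
    [-0.98,-0.8,0.02,0,0,0,1],
    [-0.98,-0.8,0.02,0,0,0,1],
    [-0.98,-0.8,0.02,0,0,0,1],
    [-0.98,-0.8,0.02,0,0,0,1],
    [-0.98,-0.8,0.02,0,0,0,1],
  ],
)

```text
clock: 1.43
eef_pos: [0.4523, 0.0451, 0.2232]
tcp_rot: [-0.667, -3.07, 0.0]
contact_force: [0.7, 0.1, -0.9]
grip_width: 0.0857
grip_force: 0.0
```

>>> step_arm(
  motion=[
    [-0.98,-0.8,0.02,0,0,1,1],
    [-0.98,-0.6,0,0,0,1,1],
    [0,0,0,0,0,1,1],
    [0,0,0,0,0,1,1],
    [0,0,0,0,0,1,1],
    [0,0,0,0,0,1,1],
    [0,0,0,0,0,1,1],
    [0,0,0,0,0,1,1],
  ],
)

```text
clock: 2.1
eef_pos: [0.4802, -0.0066, 0.2225]
tcp_rot: [-1.492, -2.764, 0.0]
contact_force: [-0.5, -0.9, -0.8]
grip_width: 0.0851
grip_force: 0.0
```

>>> step_arm(
  motion=[
    [0,0,0,0,0,1,1],
    [0,0,0,0,0,1,1],
    [0,0,0,0,0,1,1],
    [0,0,0,0,0,1,1],
    [0,0,0,0,0,1,1],
    [0,0,0,0,0,1,1],
    [0,0,0,0,0,0,1],
    [0,0,0,0,0,0,1],
  ],
)

```text
clock: 2.77
eef_pos: [0.4803, -0.0066, 0.2226]
tcp_rot: [-2.027, -2.4, 0.0]
contact_force: [0.1, 0.4, 1.1]
grip_width: 0.0858
grip_force: 0.0
```

Run:
```python
from h import *
import pickle
plan([0.42,0,0.22],9.7)
c=imaging.calibration("wrist");im=imaging.grab_frame("wrist");save(im,"w1.png");pickle.dump((c,im),open("w1.pkl","wb"))
```

```text
pos [ 0.4803 -0.0066  0.2226] y-ang 9.61 tool z [-4.e-04  0.e+00 -1.e+00] q6 -0.28 t 2.7667 F [0.1 0.4 1.1]
before turn: [ 0.662 -2.334  0.105]
turn units about tool z: -0.022
after turn: [ 0.666 -2.333  0.105]
```

View pics/w1.png

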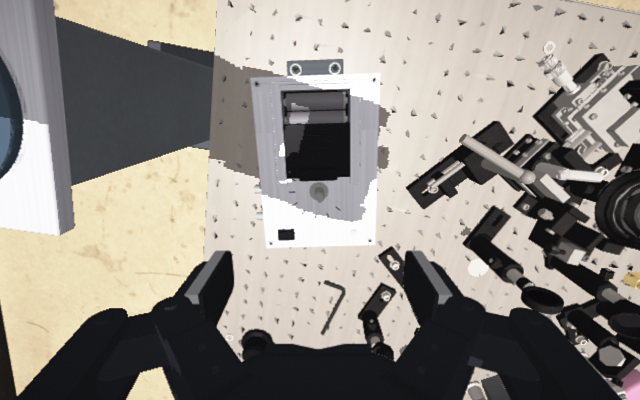

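The wrist view shows the supply upright in the picture: cells at (318,105), black cover to (318,178) with its bar, shaft at (318,190), fingers at the bottom. I'll go closer for two views with a baseline.

>>> step_arm(
  motion=[
    [0,-0.4,0.5,0,0,0,1],
    [0,-0.4,0.5,0,0,0,1],
    [0,-0.4,0.5,0,0,0,1],
    [0,0,0.5,0,0,0,1],
    [0,0,0.5,0,0,0,1],
    [0,0,0.5,0,0,0,1],
    [0,0,0,0,0,0,1],
    [0,0,0,0,0,0,1],
  ],
)

```text
clock: 3.48
eef_pos: [0.4506, -0.0115, 0.1477]
tcp_rot: [-2.028, -2.398, 0.001]
contact_force: [0.0, -0.5, 0.6]
grip_width: 0.0851
grip_force: 0.0
```

Run:
```python
from h import *
import pickle
c=imaging.calibration("wrist");im=imaging.grab_frame("wrist");pickle.dump((c,im),open("w2.pkl","wb"))
```

>>> step_arm(
  motion=[
    [0,0.8,0,0,0,0,1],
    [0,0.8,0,0,0,0,1],
    [0,0.8,0,0,0,0,1],
    [0,0,0,0,0,0,1],
    [0,0,0,0,0,0,1],
  ],
)

```text
clock: 3.95
eef_pos: [0.5105, -0.0016, 0.1483]
tcp_rot: [2.029, 2.398, 0.001]
contact_force: [-0.3, -0.0, 0.2]
grip_width: 0.0853
grip_force: 0.0
```

Run:
```python
from h import *
import pickle
c=imaging.calibration("wrist");im=imaging.grab_frame("wrist");pickle.dump((c,im),open("w3.pkl","wb"))
im2=pickle.load(open("w2.pkl","rb"))[1]
b=[]
for i,(m) in enumerate((im2,im)):
    u=300 + (35 if i==0 else -35)
    np.set_printoptions(linewidth=200)
    x0=220 if i==0 else 160
    print(x0)
    b.append(cv2.resize(m[40:290,x0+0:x0+200],(400,500),interpolation=cv2.INTER_CUBIC))
save(np.hstack(b),"w23.png")
```

```text
220
160
```

View pics/w23.png

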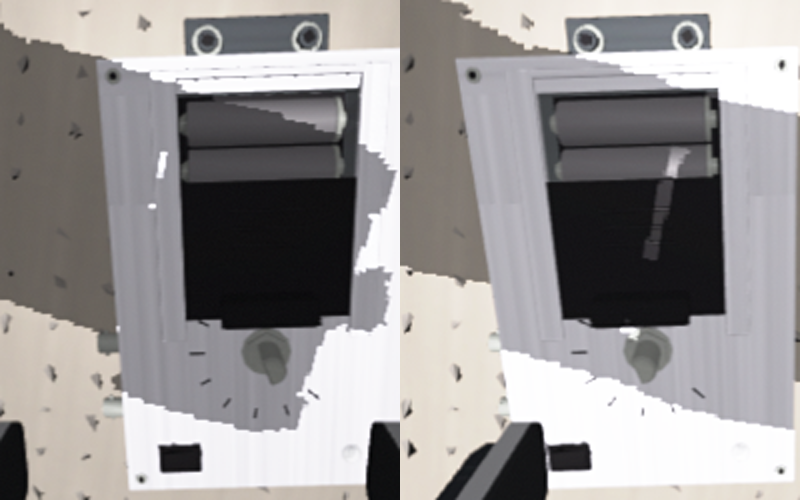

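Left crop (px = 220+x/2, 40+y/2): screws (112,75), (141,479), shaft tip about (276,376), bar ends (221,312)/(321,312). Right crop (px = 160+x/2, 40+y/2): screws (73,75), (102,482), (381,64), (382,470), tip (249,374), bar (193..290,310). Triangulating.

Run:
```python
from h import *
import pickle
c2,i2=pickle.load(open("w2.pkl","rb"));c3,i3=pickle.load(open("w3.pkl","rb"))
L=lambda x,y:(220+x/2-.25,40+y/2-.25); Rr=lambda x,y:(160+x/2-.25,40+y/2-.25)
for n,a,b in [("scr1",(112,75),(73,75)),("scr2",(141,479),(102,482)),("tip",(276,376),(249,375)),("barL",(221,312),(193,312)),("barR",(321,312),(290,310)),("nutbase",(266,350),(247,350))]:
    X,e=cross(c2,L(*a),c3,Rr(*b));print(n,X.round(4),"gap",e.round(4))
P=[onplane(c3,Rr(*p),.048) for p in [(73,75),(102,482),(381,64),(382,470)]]
for p in P:print(p.round(4))
m=np.mean(P,0);print("centre",m.round(4))
for a,b in((1,0),(3,2)):
    v=P[a]-P[b];print(np.hypot(*v[:2]),"yaw",np.degrees(np.arctan2(v[0],-v[1])))
# zoomed shaft tip and bar, for both
b=[]
for c,i,(u,v) in((c2,i2,L(276,366)),(c3,i3,Rr(249,366))):
    u,v=int(u),int(v); k=i[v-40:v+20,u-30:u+30]; k=np.clip(k.astype(float)*1.7,0,255).astype(np.uint8); b.append(cv2.resize(k,(400,400),interpolation=cv2.INTER_CUBIC)); print("crop org",u-30,v-40)
save(np.hstack(b),"tip.png")
```

```text
scr1 [0.4021 0.0779 0.0481] gap 0.0003
scr2 [ 0.4376 -0.0657  0.0962] gap 0.0014
tip [ 0.4858 -0.0263  0.0673] gap 0.0
barL [ 0.4591 -0.0049  0.0609] gap 0.0003
barR [0.4983 0.0034 0.0651] gap 0.0005
nutbase [ 0.4825 -0.0219  0.051 ] gap 0.0004
[0.4021 0.0778 0.048 ]
[ 0.4229 -0.1018  0.048 ]
[0.5177 0.1013 0.048 ]
[ 0.5536 -0.0734  0.048 ]
centre [0.4741 0.001  0.048 ]
0.18074632339954907 yaw 6.615529896566639
0.1783562228701232 yaw 11.628165600034674
crop org 327 182
crop org 254 182
```

View pics/tip.png

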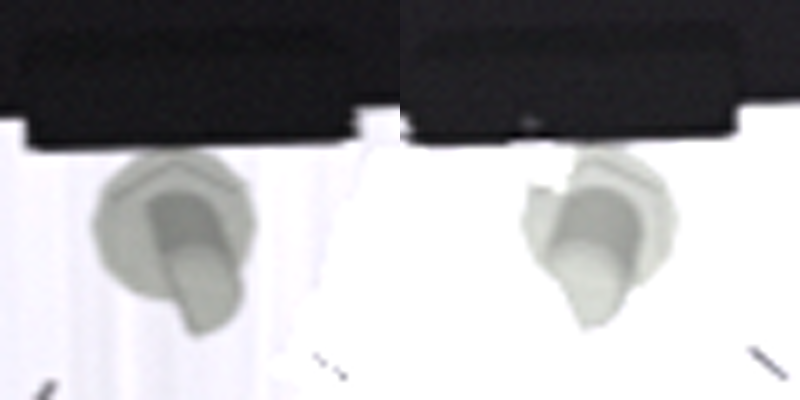

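The zoom clearly shows the tip face (paler) with its flat on the left-lower side: left (168,258)-(190,333), right (553,264)-(577,324). The bar's top front edge runs left (25,150)-(357,144), right (408,143)-(738,133).

Run:
```python
from h import *
import pickle
c2,i2=pickle.load(open("w2.pkl","rb"));c3,i3=pickle.load(open("w3.pkl","rb"))
k=60/400
L=lambda x,y:(327+(x+.5)*k-.5,182+(y+.5)*k-.5); Rr=lambda x,y:(254+(x-400+.5)*k-.5,182+(y+.5)*k-.5)
for n,a,b in [("barL",(25,150),(408,143)),("barR",(357,144),(738,133)),("tip low",(195,335),(585,329)),("flat top",(168,258),(553,264)),("flat bot",(190,333),(577,324)),("right",(243,285),(639,265))]:
    X,e=cross(c2,L(*a),c3,Rr(*b));print(n,X.round(4),"gap",e.round(4))
z=.072
for c,f,pts,fl in((c2,L,[(243,285),(233,317),(212,332),(225,250)],[(168,258),(190,333)]),(c3,Rr,[(638,265),(630,293),(610,320),(590,329)],[(553,264),(577,324)])):
    F=[onplane(c,f(*p),z)[:2] for p in fl]; P=np.array([onplane(c,f(*p),z)[:2] for p in pts+fl])
    A=np.c_[2*P,np.ones(len(P))];s=np.linalg.lstsq(A,(P**2).sum(1),rcond=None)[0]
    d=F[1]-F[0];n=np.array([d[1],-d[0]])
    n*=np.sign(n@(F[0]-s[:2]));print("centre",s[:2].round(4),"r",np.sqrt(s[2]+s[:2]@s[:2]).round(4),"flat len",np.hypot(*d).round(4),"facing",np.degrees(np.arctan2(n[1],n[0])).round(1), "flat dist",(n/np.hypot(*n))@(F[0]-s[:2]))
    for p in [(25,150),(357,144)] if c is c2 else [(408,143),(738,133)]: print("bar on .066",onplane(c,f(*p),.066).round(4))
```

```text
barL [ 0.4597 -0.0094  0.0676] gap 0.0005
barR [ 0.4988 -0.0016  0.0679] gap 0.001
tip low [ 0.4841 -0.0283  0.0713] gap 0.0003
flat top [ 0.479  -0.0198  0.071 ] gap 0.0011
flat bot [ 0.4831 -0.0274  0.0726] gap 0.0007
right [ 0.4894 -0.0218  0.0667] gap 0.0021
centre [ 0.4831 -0.0223] r 0.0057 flat len 0.0103 facing -153.4 flat dist 0.002374531088662474
bar on .066 [ 0.4599 -0.0102  0.066 ]
bar on .066 [ 0.4994 -0.0027  0.066 ]
centre [ 0.4842 -0.0218] r 0.0055 flat len 0.0083 facing -152.3 flat dist 0.003587850205619713
bar on .066 [ 0.4594 -0.0097  0.066 ]
bar on .066 [ 0.4987 -0.0018  0.066 ]
```

Shaft tip (0.4837,-0.0222), z about 0.071 (0.072 expected), flat facing about -153°; bar top centre about (0.4783,0.000), z about 0.067, supply yaw about 11.3°. All of this matches the given sizes, so I move over the bar.

Run:
```python
from h import *
plan([0.4783,0.0,0.054],11.3)
```

```text
pos [ 0.5097 -0.0016  0.1482] y-ang 9.53 tool z [ 0.e+00 -1.e-04 -1.e+00] q6 -0.26 t 4.0 F [ 0.2 -0.1  0.1]
before turn: [ 0.273 -1.228  3.766]
turn units about tool z: -0.443
after turn: [ 0.311 -1.219  3.766]
```

>>> step_arm(
  motion=[
    [0,0,0.3,0,0,-0.44,0.75],
    [0.16,-0.61,0.3,0,0,0,0.75],
    [0.15,-0.61,0.3,0,0,0,0.75],
    [0,0,0.6,0,0,0,0.75],
    [0,0,0.6,0,0,0,0.75],
    [0,0,0.6,0,0,0,0.75],
    [0,0,0.6,0,0,0,0.75],
    [0,0,0.46,0,0,0,0.75],
  ],
)

```text
clock: 4.67
eef_pos: [0.4775, -0.0001, 0.0533]
tcp_rot: [-1.993, -2.428, 0.001]
contact_force: [0.3, 0.5, -0.0]
grip_width: 0.0642
grip_force: 0.0
```

>>> step_arm(
  motion=[
    [0,0,0,0,0,0,0.75],
    [0,0,0,0,0,0,0.4],
    [0,0,0,0,0,0,0],
    [0,0,0,0,0,0,0],
    [0,0,0,0,0,0,0],
    [0,0,0,0,0,0,0],
  ],
)

```text
clock: 5.17
eef_pos: [0.4788, -0.0001, 0.0551]
tcp_rot: [1.992, 2.428, 0.001]
contact_force: [-2.7, -1.1, 6.7]
grip_width: 0.038
grip_force: 59.4
```

>>> step_arm(
  motion=[
    [0.1,0,-0.04,0,0,0,0],
    [0.2,0,0,0,0,0,0],
    [0.2,0,0,0,0,0,0],
    [0.2,0,0,0,0,0,0],
    [0.2,0,0,0,0,0,0],
    [0.2,0,0,0,0,0,0],
    [0.2,0,0,0,0,0,0],
    [0.2,0,0,0,0,0,0],
  ],
)

```text
clock: 5.83
eef_pos: [0.4713, 0.0372, 0.0552]
tcp_rot: [1.992, 2.428, 0.0]
contact_force: [2.8, -24.5, 4.4]
grip_width: 0.038
grip_force: 64.8
```

>>> step_arm(
  motion=[
    [0.02,0,0,0,0,0,0],
    [0,0,0,0,0,0,0],
    [-0.03,0,0,0,0,0,0.7],
    [0,0,0,0,0,0,0.7],
    [0,0,-0.3,0,0,0,0.7],
    [0,0,-1,0,0,0,0.7],
    [0,0,-1,0,0,0,0.7],
    [0,0,-1,0,0,0,0.7],
  ],
)

```text
clock: 6.5
eef_pos: [0.471, 0.0368, 0.1387]
tcp_rot: [-1.993, -2.428, 0.0]
contact_force: [0.9, 0.7, 0.4]
grip_width: 0.0597
grip_force: 0.0
```

>>> step_arm(
  motion=[
    [0,0,-0.5,0,0,0,0.7],
    [-1,0,0,0,0,0,0.7],
    [-1,0,0,0,0,0,0.7],
    [0,0,0,0,0,0,0.7],
    [0,0,0,0,0,0,0.7],
  ],
)

```text
clock: 6.92
eef_pos: [0.4812, -0.0129, 0.1502]
tcp_rot: [1.995, 2.427, 0.001]
contact_force: [0.3, 0.2, -0.3]
grip_width: 0.0598
grip_force: 0.0
```

Run:
```python
from h import *
import pickle
plan([0.43,-0.2,0.15],90)
c=imaging.calibration("wrist");im=imaging.grab_frame("wrist");pickle.dump((c,im),open("w4.pkl","wb"))
ct=imaging.calibration("top");cs=imaging.calibration("scene")
t=np.load("top0.npy");s=np.load("scene0.npy")
print([onplane(ct,p,.03).round(3) for p in[(337,236)]],cross(ct,(338,235.5),cs,(320,250)))
p=proj(c,[[.4837,-.0222,.072],[.48-.2*.037,.0365,.067]]);print(p)
u,v=p.mean(0).astype(int)
k=np.clip(im[max(v-110,0):v+90,u-120:u+120].astype(float)*1.3,0,255).astype(np.uint8);print(max(v-110,0),u-120)
save(cv2.resize(k,None,fx=3,fy=3,interpolation=cv2.INTER_CUBIC),"w4.png")
```

```text
pos [ 0.4812 -0.0129  0.1502] y-ang 11.15 tool z [ 4.e-04  2.e-04 -1.e+00] q6 -0.32 t 6.9167 F [ 0.3  0.2 -0.3]
before turn: [-6.946 -3.455  0.007]
turn units about tool z: -19.712
after turn: [ 2.046e+00 -7.483e+00  6.000e-03]
[array([ 0.433, -0.29 ,  0.03 ])] (array([ 0.43420011, -0.29364041,  0.01416677]), np.float64(0.0005338277263708812))
[[319.52688645 216.41025369]
 [320.20987826 140.99210095]]
68 199
```

View pics/w4.png

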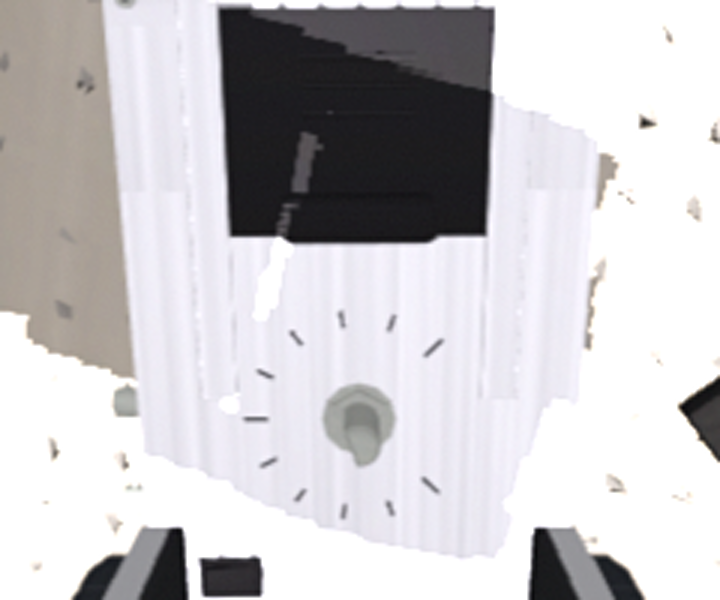

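The cover now spans the whole bay (no cells visible; crop bar edge at (360,238)), shut against its stop, and the shaft stands alone at crop (362,445) as predicted. Now to the knob.

>>> step_arm(
  motion=[
    [-0.96,-0.37,0,0,0,0,0.7],
    [-0.96,-0.37,0,0,0,0,0.7],
    [-0.96,-0.37,0,0,0,0,0.7],
    [-0.96,-0.37,0,0,0,0,0.7],
    [-0.96,-0.37,0,0,0,0,0.7],
    [-0.96,-0.37,0,0,0,0,0.7],
    [-0.96,-0.37,0,0,0,0,0.7],
    [-0.96,-0.37,0,0,0,0,0.7],
  ],
)

```text
clock: 7.63
eef_pos: [0.4457, -0.2154, 0.1499]
tcp_rot: [-1.992, -2.429, -0.0]
contact_force: [0.2, 0.2, 0.2]
grip_width: 0.0599
grip_force: 0.0
```

>>> step_arm(
  motion=[
    [-0.96,-0.37,0,0,0,0,0.7],
    [-0.96,-0.37,0,0,0,0,0.7],
    [-0.96,-0.37,0,0,0,0,0.7],
    [0,0,0,0,0,0,0.7],
    [0,0,0,0,0,0,0.7],
  ],
)

```text
clock: 8.05
eef_pos: [0.4328, -0.2911, 0.1497]
tcp_rot: [-1.994, -2.427, -0.0]
contact_force: [-0.3, -0.1, -0.1]
grip_width: 0.0602
grip_force: 0.0
```

Run:
```python
from h import *
import pickle
c=imaging.calibration("wrist");im=imaging.grab_frame("wrist");pickle.dump((c,im),open("w5.pkl","wb"))
```

>>> step_arm(
  motion=[
    [0,0,0,0,0,-1,0.7],
    [0,0,0,0,0,-1,0.7],
    [0,0,0,0,0,-1,0.7],
    [0,0,0,0,0,-1,0.7],
    [0,0,0,0,0,-1,0.7],
    [0,0,0,0,0,-1,0.7],
    [0,0,0,0,0,-1,0.7],
    [0,0,0,0,0,-1,0.7],
  ],
)

```text
clock: 8.77
eef_pos: [0.4332, -0.2895, 0.1498]
tcp_rot: [-1.239, -2.887, -0.001]
contact_force: [-0.0, 0.2, 0.5]
grip_width: 0.0599
grip_force: 0.0
```

>>> step_arm(
  motion=[
    [0,0,0,0,0,-1,0.7],
    [0,0,0,0,0,-1,0.7],
    [0,0,0,0,0,-1,0.7],
    [0,0,0,0,0,-1,0.7],
    [0,0,0,0,0,-1,0.7],
    [0,0,0,0,0,-1,0.7],
    [0,0,0,0,0,-1,0.7],
    [0,0,0,0,0,-1,0.7],
  ],
)

```text
clock: 9.43
eef_pos: [0.4332, -0.2896, 0.1498]
tcp_rot: [-0.395, -3.116, -0.001]
contact_force: [1.1, 0.6, 0.0]
grip_width: 0.0598
grip_force: 0.0
```

>>> step_arm(
  motion=[
    [0,0,0,0,0,-1,0.7],
    [0,0,0,0,0,-1,0.7],
    [0,0,0,0,0,0,0.7],
    [0,0,0,0,0,0,0.7],
  ],
)

```text
clock: 9.77
eef_pos: [0.4331, -0.2901, 0.1498]
tcp_rot: [-0.186, -3.136, -0.0]
contact_force: [0.5, -0.6, 0.3]
grip_width: 0.0599
grip_force: 0.0
```

Run:
```python
from h import *
import pickle
c6=imaging.calibration("wrist");i6=imaging.grab_frame("wrist");pickle.dump((c6,i6),open("w6.pkl","wb"))
plan([0.433,-0.292,0.1],90)
c5,i5=pickle.load(open("w5.pkl","rb"));b=[]
for c,i in((c5,i5),(c6,i6)):
    u,v=proj(c,[[.434,-.292,.03]])[0].astype(int);print(u,v,"org",u-40,v-40)
    b.append(cv2.resize(np.clip(i[v-40:v+40,u-40:u+40].astype(float)*1.8,0,255).astype(np.uint8),(400,400),interpolation=cv2.INTER_CUBIC))
save(np.hstack(b),"knob.png")
```

```text
pos [ 0.433  -0.2903  0.1498] y-ang 83.17 tool z [-1.e-04  2.e-04 -1.e+00] q6 -2.13 t 9.8167 F [ 0.8 -0.4 -0.5]
before turn: [-0.007 -0.067  1.993]
turn units about tool z: -1.707
after turn: [ 1.000e-03 -6.700e-02  1.993e+00]
319 191 org 279 151
316 192 org 276 152
```

View pics/knob.png

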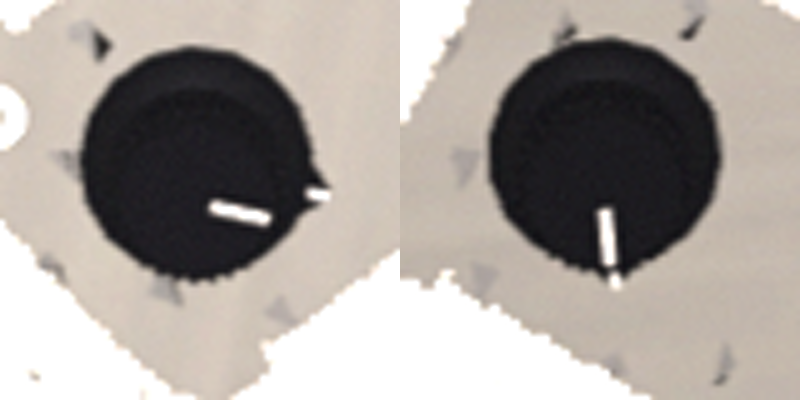

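The knob is upright; its top line runs left (211,207)-(270,219), right (604,209)-(611,266), with the nose at (320,195) and (615,282). I triangulate the line and fit the flange rim.

Run:
```python
from h import *
import pickle
c5,i5=pickle.load(open("w5.pkl","rb"));c6,i6=pickle.load(open("w6.pkl","rb"))
f5=lambda x,y:(279+(x+.5)/5-.5,151+(y+.5)/5-.5);f6=lambda x,y:(276+(x-400+.5)/5-.5,152+(y+.5)/5-.5)
A,e=cross(c5,f5(211,207),c6,f6(604,209));B,e2=cross(c5,f5(270,219),c6,f6(611,266));N,e3=cross(c5,f5(326,196),c6,f6(615,284))
print(A.round(4),B.round(4),N.round(4),e,e2,e3,"dir",np.degrees(np.arctan2(*(B-A)[[1,0]])))
for c,i,f,pp in((c5,i5,f5,[(211,207),(270,219),(326,196)]),(c6,i6,f6,[(604,209),(611,266),(615,284)])):
    a,b=[onplane(c,f(*p),.0305) for p in pp[:2]];d=b-a;print("line",a.round(4),b.round(4),np.degrees(np.arctan2(d[1],d[0])).round(1),"nose",onplane(c,f(*pp[2]),.007).round(4))
    x0,y0=f(0 if c is c5 else 400,0);x0,y0=round(x0+.4),round(y0+.4)
    g=i[y0:y0+80,x0:x0+80].max(2);m=(g<60).astype(np.uint8)
    ct=max(cv2.findContours(m,0,cv2.CHAIN_APPROX_NONE)[0],key=len)[:,0]
    k=ct[ct[:,1]<30]  # rim on the far-from-nadir side
    P=np.array([onplane(c,(x+x0,y+y0),.007)[:2] for x,y in k])
    s=np.linalg.lstsq(np.c_[2*P,np.ones(len(P))],(P**2).sum(1),rcond=None)[0]
    print("flange centre",s[:2].round(4),"r",np.sqrt(s[2]+s[:2]@s[:2]).round(4),len(k))
```

```text
[ 0.4351 -0.2922  0.0301] [ 0.4463 -0.2922  0.0305] [ 0.4595 -0.293   0.0044] 0.00012509058454133605 0.00010168498025420892 0.00018138534117525978 dir -0.161382842032943
line [ 0.435  -0.292   0.0305] [ 0.4463 -0.2922  0.0305] -0.8 nose [ 0.4591 -0.2922  0.007 ]
flange centre [ 0.4317 -0.29  ] r 0.0225 59
line [ 0.435  -0.2922  0.0305] [ 0.4464 -0.2923  0.0305] -0.2 nose [ 0.4586 -0.2929  0.007 ]
flange centre [ 0.4296 -0.2918] r 0.0223 69
```

Knob axis at about (0.4308,-0.292), top at 0.0305 m (as given), pointer at about -0.5°. Grasping at TCP z 0.013.

>>> step_arm(
  motion=[
    [0.08,-0.08,0.5,0,0,0,0.7],
    [0,0,0.9,0,0,0,0.7],
    [0,0,0.9,0,0,0,0.7],
    [0,0,0.9,0,0,0,0.7],
    [0,0,0.9,0,0,0,0.7],
    [0,0,0.8,0,0,0,0.7],
    [0,0,0.57,0,0,0,0.7],
    [0,0,0,0,0,0,0.7],
  ],
)

```text
clock: 10.48
eef_pos: [0.4294, -0.2916, 0.0106]
tcp_rot: [-0.187, -3.133, -0.004]
contact_force: [-0.3, 1.3, 0.3]
grip_width: 0.0595
grip_force: 0.0
```

>>> step_arm(
  motion=[
    [0,0,0,0,0,0,0.5],
    [0,0,0,0,0,0,0],
    [0,0,0,0,0,0,0],
    [0,0,0,0,0,0,0],
    [0,0,0,0,0,0,0],
  ],
)

```text
clock: 10.9
eef_pos: [0.4312, -0.2934, 0.0144]
tcp_rot: [0.185, 3.134, -0.002]
contact_force: [-0.9, 2.2, 8.2]
grip_width: 0.0319
grip_force: 59.5
```

Run:
```python
from h import *
plan([0.4308,-0.292,0.013])
plan([0.4308,-0.292,0.15])
```

```text
pos [ 0.4312 -0.2934  0.0144] y-ang 83.23 tool z [ 0.0016 -0.0012 -1.    ] q6 -2.14 t 10.9 F [-0.9  2.2  8.2]
before turn: [0.022 0.053 0.055]
pos [ 0.4312 -0.2934  0.0144] y-ang 83.23 tool z [ 0.0016 -0.0012 -1.    ] q6 -2.14 t 10.9 F [-0.9  2.2  8.2]
before turn: [ 0.013  0.048 -5.425]
```

>>> step_arm(
  motion=[
    [0,0,-0.3,0,0,0,0],
    [0,0,-0.9,0,0,0,0],
    [0,0,-0.9,0,0,0,0],
    [0,0,-0.9,0,0,0,0],
    [0,0,-0.9,0,0,0,0],
    [0,0,-0.9,0,0,0,0],
    [0,0.3,0,0,0,0,0],
    [0,0.72,0,0,0,0,0],
  ],
)

```text
clock: 11.57
eef_pos: [0.4341, -0.2689, 0.1349]
tcp_rot: [0.187, 3.133, -0.004]
contact_force: [-0.6, 1.1, -1.1]
grip_width: 0.0314
grip_force: 59.6
```

>>> step_arm(
  motion=[
    [-0.1,1,0,0,0,0,0],
    [-0.1,1,0,0,0,0,0],
    [-0.1,1,0,0,0,0,0],
    [-0.1,1,0,0,0,0,0],
    [-0.1,1,0,0,0,0,0],
    [-0.1,1,0,0,0,0,0],
    [-0.1,1,0,0,0,0,0],
    [-0.11,1,0,0,0,0,0],
  ],
)

```text
clock: 12.23
eef_pos: [0.4771, -0.07, 0.1333]
tcp_rot: [0.185, 3.136, -0.0]
contact_force: [0.5, -0.2, -0.1]
grip_width: 0.0314
grip_force: 59.6
```

>>> step_arm(
  motion=[
    [0,1,0,0,0,0,0],
    [0,1,0,0,0,0.1,0],
    [0,0,0,0,0,1,0],
    [0,0,0,0,0,1,0],
    [0,0,0,0,0,1,0],
    [0,0,0,0,0,1,0],
    [0,0,0,0,0,1,0],
    [0,0,0,0,0,1,0],
  ],
)

```text
clock: 12.9
eef_pos: [0.4828, -0.0216, 0.1332]
tcp_rot: [0.849, 3.025, 0.0]
contact_force: [0.4, 1.0, -1.0]
grip_width: 0.0317
grip_force: 59.6
```

>>> step_arm(
  motion=[
    [0,0,0,0,0,1,0],
    [0,0,0,0,0,1,0],
    [0,0,0,0,0,1,0],
    [0,0,0,0,0,1,0],
    [0,0,0,0,0,1,0],
    [0,0,0,0,0,1,0],
    [0,0,0,0,0,1,0],
    [0,0,0,0,0,1,0],
  ],
)

```text
clock: 13.57
eef_pos: [0.4828, -0.0216, 0.1332]
tcp_rot: [1.65, 2.673, 0.0]
contact_force: [-0.2, -0.9, -0.9]
grip_width: 0.0316
grip_force: 59.6
```

>>> step_arm(
  motion=[
    [0,0,0,0,0,1,0],
    [0,0,0,0,0,1,0],
    [0,0,0,0,0,1,0],
    [0,0,0,0,0,1,0],
    [0,0,0,0,0,1,0],
    [0,0,0,0,0,1,0],
    [0,0,0,0,0,1,0],
    [0,0,0,0,0,1,0],
  ],
)

```text
clock: 14.23
eef_pos: [0.4828, -0.0216, 0.1332]
tcp_rot: [2.323, 2.115, 0.0]
contact_force: [0.8, 0.1, -1.3]
grip_width: 0.0315
grip_force: 59.6
```

>>> step_arm(
  motion=[
    [0,0,0,0,0,1,0],
    [0,0,0,0,0,1,0],
    [0,0,0,0,0,1,0],
    [0,0,0,0,0,1,0],
    [0,0,0,0,0,1,0],
    [0,0,0,0,0,1,0],
    [0,0,0,0,0,1,0],
    [0,0,0,0,0,1,0],
  ],
)

```text
clock: 14.9
eef_pos: [0.4828, -0.0216, 0.1332]
tcp_rot: [2.816, 1.393, 0.0]
contact_force: [0.1, 0.2, 0.1]
grip_width: 0.0321
grip_force: 59.5
```

>>> step_arm(
  motion=[
    [0,0,0,0,0,1,0],
    [0,0,0,0,0,1,0],
    [0,0,0,0,0,1,0],
    [0,0,0,0,0,1,0],
    [0,0,0,0,0,1,0],
    [0,0,0,0,0,1,0],
    [0,0,0,0,0,1,0],
    [0,0,0,0,0,1,0],
  ],
)

```text
clock: 15.57
eef_pos: [0.4828, -0.0216, 0.1332]
tcp_rot: [3.091, 0.563, 0.0]
contact_force: [-0.2, 0.1, -0.3]
grip_width: 0.0317
grip_force: 59.5
```

>>> step_arm(
  motion=[
    [0,0,0,0,0,0,0],
    [0,0,0,0,0,0,0],
  ],
)

```text
clock: 15.73
eef_pos: [0.4829, -0.0217, 0.1332]
tcp_rot: [3.089, 0.572, 0.0]
contact_force: [0.1, -0.3, -0.4]
grip_width: 0.0317
grip_force: 59.5
```

Run:
```python
from h import *
import pickle
plan([0.4837,-.0222,0.135],83.2-152.4)
c=imaging.calibration("wrist");im=imaging.grab_frame("wrist");pickle.dump((c,im),open("w7.pkl","wb"))
cs=imaging.calibration("scene");s=imaging.grab_frame("scene");np.save("s7.npy",s)
a=cv2.resize(np.clip(im[230:400,190:450].astype(float)*2,0,255).astype(np.uint8),(520,340),interpolation=cv2.INTER_CUBIC)
u,v=proj(cs,[[.4837,-.0222,.11]])[0].astype(int);print(u,v)
b=cv2.resize(np.clip(s[v-50:v+50,u-40:u+40].astype(float)*1.5,0,255).astype(np.uint8),(272,340),interpolation=cv2.INTER_CUBIC)
save(np.hstack([a,b]),"held.png")
```

```text
pos [ 0.4829 -0.0217  0.1332] y-ang -69.03 tool z [ 1.e-04 -0.e+00 -1.e+00] q6 1.06 t 15.7333 F [ 0.1 -0.3 -0.4]
before turn: [ 0.023  0.031 -0.074]
turn units about tool z: 0.042
after turn: [ 0.023  0.031 -0.074]
261 156
```

View pics/held.png

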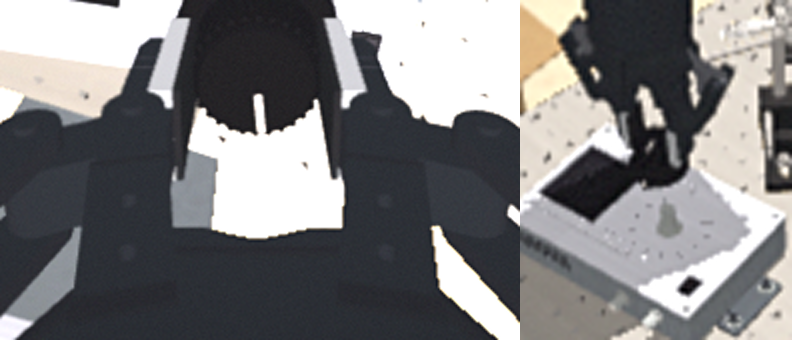

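Run:
```python
from h import *
import pickle
c,im=pickle.load(open("w7.pkl","rb"))
T=np.array([.4829,-.0217,.1332]);a=np.radians(-69.03);ty=np.array([np.cos(a),np.sin(a)]);tx=np.array([-ty[1],ty[0]])
f=lambda x,y:(190+(x+.5)/2-.5,230+(y+.5)/2-.5)
for z in(.1485,.150,.1515):
    P=[onplane(c,f(*p),z)[:2] for p in((257.5,95),(263,132))];d=P[1]-P[0]
    print(z,[((p-T[:2])@tx*1e3).round(2) for p in P],[((p-T[:2])@ty*1e3).round(2) for p in P],"dir",np.degrees(np.arctan2(d[1],d[0])).round(1),"len",np.hypot(*d).round(4),
     "grip edge tx",[((onplane(c,f(*p),z)[:2]-T[:2])@tx*1e3).round(2) for p in((262,135),)])
# rows/cols of line by threshold
g=im.astype(int).min(2);m=((g>70)).astype(np.uint8)[270:300,310:330];print(m)
```

```text
0.1485 [np.float64(-5.4), np.float64(-16.24)] [np.float64(0.16), np.float64(1.57)] dir -151.6 len 0.0109 grip edge tx [np.float64(-17.14)]
0.15 [np.float64(-4.42), np.float64(-15.13)] [np.float64(0.16), np.float64(1.55)] dir -151.6 len 0.0108 grip edge tx [np.float64(-16.02)]
0.1515 [np.float64(-3.44), np.float64(-14.03)] [np.float64(0.15), np.float64(1.52)] dir -151.6 len 0.0107 grip edge tx [np.float64(-14.9)]
[[0 0 0 0 0 0 0 0 0 0 0 0 0 0 0 0 0 0 0 0]
 [0 0 0 0 0 0 0 0 0 0 0 0 0 0 0 0 0 0 0 0]
 [0 0 0 0 0 0 0 0 0 0 0 0 0 0 0 0 0 0 0 0]
 [0 0 0 0 0 0 0 0 0 0 0 0 0 0 0 0 0 0 0 0]
 [0 0 0 0 0 0 0 0 0 0 0 0 0 0 0 0 0 0 0 0]
 [0 0 0 0 0 0 0 0 0 0 0 0 0 0 0 0 0 0 0 0]
 [0 0 0 0 0 0 0 0 0 0 0 0 0 0 0 0 0 0 0 0]
 [0 0 0 0 0 0 0 0 1 1 1 0 0 0 0 0 0 0 0 0]
 [0 0 0 0 0 0 0 1 1 1 1 1 0 0 0 0 0 0 0 0]
 [0 0 0 0 0 0 0 1 1 1 1 1 0 0 0 0 0 0 0 0]
 [0 0 0 0 0 0 0 1 1 1 1 1 0 0 0 0 0 0 0 0]
 [0 0 0 0 0 0 0 1 1 1 1 1 0 0 0 0 0 0 0 0]
 [0 0 0 0 0 0 0 1 1 1 1 1 0 0 0 0 0 0 0 0]
 [0 0 0 0 0 0 0 1 1 1 1 1 0 0 0 0 0 0 0 0]
 [0 0 0 0 0 0 0 1 1 1 1 1 0 0 0 0 0 0 0 0]
 [0 0 0 0 0 0 0 1 1 1 1 1 0 0 0 0 0 0 0 0]
 [0 0 0 0 0 0 0 1 1 1 1 1 0 0 0 0 0 0 0 0]
 [0 0 0 0 0 0 0 0 1 1 1 1 0 0 0 0 0 0 0 0]
 [0 0 0 0 0 0 0 0 1 1 1 1 0 0 0 0 0 0 0 0]
 [0 0 0 0 0 0 0 0 1 1 1 1 1 0 0 0 0 0 0 0]
 [0 0 0 0 0 0 0 0 1 1 1 1 1 0 0 0 0 0 0 0]
 [0 0 0 0 0 0 0 0 1 1 1 1 1 0 0 0 0 0 0 0]
 [0 0 0 0 0 0 0 0 1 1 1 1 1 0 0 0 0 0 0 0]
 [0 0 0 0 0 0 0 0 1 1 1 1 1 0 0 0 0 0 0 0]
 [0 0 0 0 0 0 0 0 1 1 1 1 1 0 0 0 0 0 0 0]
 [0 0 0 0 0 0 0 0 1 1 1 1 1 0 0 0 0 1 1 1]
 [0 0 0 1 1 1 0 0 0 1 1 1 1 0 0 1 1 1 1 1]
 [1 1 1 1 1 1 1 0 1 1 1 1 1 1 1 1 1 1 1 1]
 [1 1 1 1 1 1 1 1 1 1 1 1 1 1 1 1 1 1 1 1]
 [1 1 1 1 1 1 1 1 1 1 1 1 1 1 1 1 1 1 1 1]]
```

Held knob: pointer at -151.6° (needs -152.9°), axis within 0.5 mm of the TCP. I make the small correction and descend to just above the tip.

>>> step_arm(
  motion=[
    [0.01,0.04,0.4,0,0,0.3,0],
    [0,0,0.6,0,0,0,0],
    [0,0,0.5,0,0,0,0],
    [0,0,0.2,0,0,0,0],
    [0,0,0,0,0,0,0],
  ],
)

```text
clock: 16.25
eef_pos: [0.4829, -0.0226, 0.0891]
tcp_rot: [-3.095, -0.536, 0.004]
contact_force: [0.8, -0.3, -0.4]
grip_width: 0.0313
grip_force: 59.5
```

>>> step_arm(
  motion=[
    [0,0,0.1,0,0,0,0],
    [0,0,0.1,0,0,0,0],
    [0,0,0.1,0,0,0,0],
    [0,0,0,0,0,0,0],
  ],
)

```text
clock: 16.58
eef_pos: [0.4837, -0.0227, 0.0829]
tcp_rot: [3.095, 0.536, 0.0]
contact_force: [0.7, 0.6, -0.7]
grip_width: 0.0321
grip_force: 59.5
```

>>> step_arm(
  motion=[
    [0,0,0.08,0,0,0,0],
    [0,0,0.08,0,0,0,0],
    [0,0,0,0,0,0,0],
  ],
)

```text
clock: 16.83
eef_pos: [0.4837, -0.0226, 0.0788]
tcp_rot: [3.095, 0.536, 0.0]
contact_force: [0.1, -0.0, -0.9]
grip_width: 0.0311
grip_force: 59.5
```

>>> step_arm(
  motion=[
    [0,0,0.08,0,0,0,0],
    [0,0,0.08,0,0,0,0],
    [0,0,0,0,0,0,0],
  ],
)

```text
clock: 17.08
eef_pos: [0.4837, -0.0227, 0.0748]
tcp_rot: [3.096, 0.536, 0.0]
contact_force: [1.4, 0.7, -1.1]
grip_width: 0.0316
grip_force: 59.5
```

It is sliding on without force, about 10 mm deep already; on to home.

>>> step_arm(
  motion=[
    [0,0,0.08,0,0,0,0],
    [0,0,0.08,0,0,0,0],
    [0,0,0.04,0,0,0,0],
    [0,0,0,0,0,0,0],
    [0,0,0,0,0,0,0],
    [0,0,0,0,0,0,0],
  ],
)

```text
clock: 17.58
eef_pos: [0.4837, -0.0227, 0.0702]
tcp_rot: [3.095, 0.536, 0.0]
contact_force: [-0.6, 0.3, 3.1]
grip_width: 0.0315
grip_force: 59.6
```

>>> step_arm(
  motion=[
    [0,0,0.06,0,0,0,0],
    [0,0,0.06,0,0,0,0],
    [0,0,0.04,0,0,0,0],
    [0,0,0,0,0,0,0],
    [0,0,0,0,0,0,0],
  ],
)

```text
clock: 18.0
eef_pos: [0.4838, -0.0227, 0.0662]
tcp_rot: [3.095, 0.536, 0.001]
contact_force: [-0.9, 0.0, 7.4]
grip_width: 0.0318
grip_force: 60.4
```

>>> step_arm(
  motion=[
    [0,0,0.04,0,0,0,0],
    [0,0,0.03,0,0,0,0],
    [0,0,0,0,0,0,0],
    [0,0,0,0,0,0,0],
    [0,0,0,0,0,0,0],
    [0,0,0,0,0,0,0],
  ],
)

```text
clock: 18.5
eef_pos: [0.4841, -0.0227, 0.0657]
tcp_rot: [3.095, 0.536, 0.002]
contact_force: [-6.0, 0.5, 26.3]
grip_width: 0.032
grip_force: 62.2
```

Run:
```python
from h import *
plan([.4837,-.0227,.0655]);s=bot.read_state();print(s["contact_force"],s["wrist_torque"])
im=imaging.grab_frame("wrist");cs=imaging.calibration("scene");sc=imaging.grab_frame("scene")
a=cv2.resize(np.clip(im[60:400,120:520].astype(float)*1.5,0,255).astype(np.uint8),(470,400),interpolation=cv2.INTER_AREA)
u,v=proj(cs,[[.4837,-.0222,.06]])[0].astype(int)
b=cv2.resize(np.clip(sc[v-50:v+50,u-40:u+40].astype(float)*1.5,0,255).astype(np.uint8),(320,400),interpolation=cv2.INTER_CUBIC)
save(np.hstack([a,b]),"home.png")
```

```text
pos [ 0.4841 -0.0227  0.0657] y-ang -70.34 tool z [ 1.2e-03 -2.0e-04 -1.0e+00] q6 1.08 t 18.5 F [-6.   0.5 26.3]
before turn: [-0.014 -0.005  0.007]
[-5.95959873  0.45034876 26.31226297] [ 0.18331442  1.17332342 -0.01649868]
```

View pics/home.png

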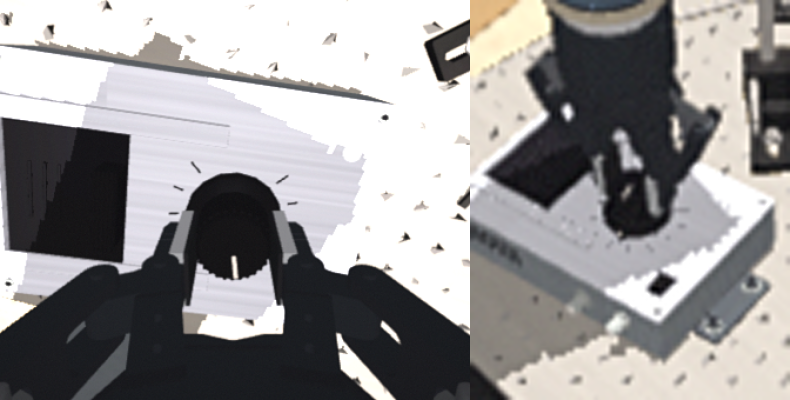

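The picture shows the knob down on the box at (235,235) and held by both fingers, with the cover still shut. 26 N at the expected pressed-in height means the shaft is on its stop. Handing in.

```bash
python3 -c "
from bench import job
print(job.job_done())"
```

```text
the job is handed in; nothing more can be done
None
```

The cover is shut against its stop. The knob is home on the D-shaft, flat to flat, and still gripped and pressed fully in at about 26 N. I handed the job in at about 18.6 s; no verdict was returned.

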